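# Weigh the brittle nougat loaf and put it on the display ledge

## Task

Take the long nougat loaf from the baking tray, lay it in the middle of the scale's steel pan, let go and leave it there for about two seconds so that the scale settles, then pick it up again and display it on the narrow raised wooden ledge: almond side up, centred on the ledge, lying along it and left alone. The loaf is brittle: grip it lightly (about 20 to 25 N on each side; it cracks above 45 N) and set it down softly, without pressing it down or dropping it. Leave the two round cakes on the tray where they are.

Things in the scene. Friction and masses are not known exactly. Their poses are not given: they have to be found in the camera images.
- loaf: Cream-coloured rectangular nougat loaf with brown almonds on top, 160 (x) x 46 (y) x 50 (z) mm, 0.27 to 0.5 kg, brittle, lying on the tray. Origin at the centre of its underside; x along its length, z up to the almond side. Almonds stand up to 3 mm proud of the top and are only for show. Room to grip it across its 46 mm width.
- tray: Flat steel baking tray, 260 (x) x 240 (y) mm, rim 12 mm high, floor 4 to 5 mm thick; fixed on the counter. Origin under its centre, on the counter. The loaf starts on its +y half, roughly along its x; the two cakes are on its -y half.
- scale: Compact shop scale, dark housing with a square steel pan (200 x 210 mm, its flat top 74 mm above the counter, its middle 20 mm towards +x of the origin) and a black display on its -x side, lower than the pan; fixed. Origin on the counter. The pan has no rim and does not sink.
- pan_middle (a point): Middle of the top face of the scale's pan, 74 mm above the counter; axes as the scale: x 200 mm, y 210 mm of pan.
- stand: Wooden display stand, fixed: a foot board 110 (x) x 200 (y) x 14 mm, two legs and on them a narrow, paler ledge 40 (x) x 190 (y) x 12 mm, its flat top 100 mm above the counter. Origin at the centre of its underside; y runs along the ledge.
- ledge_middle (a point): Middle of the top face of the narrow ledge, 100 mm above the counter; y along the ledge (190 mm), x across it (40 mm).
- cake1: Small round domed coconut cake, 55 mm across, 35 mm high, loose on the tray; bystander. Origin at the centre of its underside.
- cake2: The same as the other small round cake, loose on the tray; bystander. Origin at the centre of its underside.
There are look-alikes about, which are no part of the job. Leave any purple or red look-alike of the loaf alone.

How it is judged:
On the way:
1. the loaf lies released and at rest for a second, almond side up, on the scale's pan, its middle within 45 mm of the pan's middle (horizontal distance between loaf and pan_middle below 0.045 m and z of loaf in the frame of pan_middle between -0.005 and 0.005 m and angle between loaf's own z axis and vertical below 0.08 rad and contact force between the fingers and loaf below 0.1 N and linear speed of loaf below 0.02 m/s and angular speed of loaf below 0.2 rad/s), for 1 s.
At the end, for the whole second after the job is handed in: The loaf rests level, almond side up, on the ledge, its middle within 13 mm across and 22 mm along of the ledge's middle and its length within 10 degrees of the ledge's, at rest; the two cakes are within 20 mm of where they were (x of loaf in the frame of ledge_middle between -0.013 and 0.013 m and y of loaf in the frame of ledge_middle between -0.022 and 0.022 m and z of loaf in the frame of ledge_middle between -0.005 and 0.005 m and angle between loaf's own z axis and vertical below 0.08 rad and angle between the x axis of loaf and the y axis of stand, either way round below 0.17 rad and linear speed of loaf below 0.02 m/s and angular speed of loaf below 0.2 rad/s and distance of each of cake1, cake2 from where it was at the start of the episode below 0.02 m); the robot touches nothing.
It fails at once if the loaf is dropped: it falls untouched by the fingers faster than 0.45 m/s (a free fall of about 10 mm) (contact force between the fingers and loaf below 0.1 N and linear speed of loaf above 0.45 m/s).
It fails at once if the loaf is squeezed: finger forces on it add up to more than 90 N (about 45 N a side) (contact force between the fingers and loaf above 90 N).
It fails at once if the loaf is pressed or dropped onto the scale, the stand or the tray with more than 45 N (contact force between loaf and scale above 45 N or contact force between loaf and stand above 45 N or contact force between loaf and tray above 45 N).
It fails at once if a cake is moved by more than 20 mm (distance of any of cake1, cake2 from where it was at the start of the episode above 0.02 m).
It also fails if it takes over 67 s, if anything falls off the work surface, if the arm or the gripper's body presses on something with over 40 N, if the wrist force passes 120 N, or if a joint passes its speed limit or range.

## Robot

A 6-joint arm with a two-finger parallel gripper is mounted at the origin on the work surface. World frame = base frame: x ahead of the robot, y to its left, z up, the work surface at z = 0. Lengths are in m, angles in rad, forces in N, time in s.
With the tool pointing down it reaches from about 0.4 to 0.825 m from the base axis. Payload 7 kg.
Tool frame: the origin (TCP) lies at the very end of the fingers, on their centre line; the grasp point (between the pads) lies 19 mm behind it (arm.grasp_offset is the distance from the TCP to the grasp point, in m); z points along the fingers, y is the line along which they close (so a half turn about z gives the same grasp; the last joint's range is limited). The gripper opens to 88 mm and grips with 3 to 60 N. Pads are 19 mm wide; open, the fingers measure 130 mm over their backs; the gripper's body (78 mm by 193 mm) begins 47 mm behind the grasp point.
Start: joints at [1.634, 0.359, 0.012, 0, -1.224, -0.288], TCP at [0.15, 0.658, 0.227] pointing down, gripper open.
Joint ranges: [-3.07, 3.07], [-1.43, 2.12], [-1.02, 1.25], [-3.03, 1.67], [-3.05, -0], [-3.03, 3.03]. Speed limits (rad/s): [2.39, 2.39, 3.01, 3.14, 3.14, 3.14].

## Interface

Orientations are given as [roll, pitch, yaw] about the fixed x, y, z axes, in that order (R = Rz(yaw) Ry(pitch) Rx(roll)).
In Python, from station import get_state, cams, arm, nets gives the robot as it stands.
- The arm moves only by the shell command python3 -m creep 'ROWS' [FORCE]. ROWS is a JSON object of lists of equal length, an entry for each row: "translation": the shift along the world's x, y, z in mm, a list of three; "spin": the turn about the world's z in rad; "gripper": the opening, from 0 (shut) to 1 (fully open). In form: {"translation": [[dx, dy, dz], ...], "spin": [spin, ...], "gripper": [gripper, ...]}. A call has 1 to 8 rows; each row shifts and turns the commanded pose from where the row before left it; what a row does not reach is not made up. A row lasts 1/10 s, in which the tool goes at most 50 mm and 8.59 degrees, less where a joint would pass 70% of its speed; a pose out of reach is approached as far as the arm can. A call is refused whole if a number of a shift passes 50 or a number of a turn 0.15, either way. A call with a gripper value outside its range is refused whole. The fingers move at their own pace and stop on an object; FORCE is the grip in N (left out, the last holds). Time passes only in rows, so rows that do not move let the fingers close. It gives the time, the measured TCP pose, the force, the opening and the grip force at its end, in the units of the state.
- get_state(): the state, without advancing time (a new reading comes with each control period).
- cams.grab_frame(name): name is "scene" or "top" or "wrist"; returns a dict with "img" (384x512x3 uint8, red, green, blue), "mtx" (3x3 intrinsics, pixels), "R" (3x3) and "t" (3): a world point X has camera coordinates R X + t. Camera axes: x right, y down, z forward; pixel columns grow to the right and rows downward; lengths in m; the calibration is good to about 2 mm. A picture is of the moment at which its call begins. There is no depth.
- arm.job_done(): hands the job in; it is judged then, once.
Trained networks look in the newest picture that a camera, given by its name, has taken for a name from the list of things; names that differ only in an ending like _2 or _b are one class to them, and where a whole thing is asked for, a point or a joint stands for the part that bears it (a point fixed in the world has none). Each returns a list of dicts, best first, with "confidence" (0 to 1); they miss things now and then, are a little off and sometimes report something else, mostly with a low value. They report only what shows in the picture. A call takes as long as a camera call. They do not tell look-alikes from the thing itself.
- nets.search_frame(camera, label): "centre" ([x, y, z] in m, in world coordinates, good to about 4 mm: the middle of the surface that is visible of it).
- nets.pinpoint(camera, label): "centre" ([x, y, z] in m, in world coordinates, good to about 4 mm: a listed point, or the origin of a listed thing).
The state is a dict: "t": time; "q": joint angles; "qd": joint speeds; "joint_efforts": joint torques, N m; "eef_pos": TCP position; "ee_rot": TCP orientation; "force": force on the tool from outside, world axes, zero at the start; "moment": the same for the moment, N m; "width": finger opening in m; "gripper_force": force on a finger pad.
Only numpy, scipy, OpenCV 4.12 (cv2) and the standard library are available. Lean on these libraries where they do the work, as an engineer would, in place of code of your own. Each camera call takes 0.05 s, during which the arm holds its last target. There are 200 camera calls.

## Working session

There is one attempt and no reset: what is moved stays moved. The work goes in short steps, Python scripts to look and compute and a shell command to move; the robot and the scene stay as the last step left them, time stands still between calls to the robot, and variables do not carry over. Pictures are saved under pics/ and viewed, at most 10 in all, crops included, and the job is handed in when it is done.

```bash
mkdir -p pics
cat > h.py <<'E'
from station import get_state,cams,arm,nets
import cv2,numpy as np
E
python3 - <<'E'
from h import *
ims=[]
for c in("scene","top"):
    f=cams.grab_frame(c);cv2.imwrite(f"pics/{c}0.png",f["img"][:,:,::-1])
    for n in("loaf","tray","pan_middle","ledge_middle","stand","scale","cake1"):
        for d in nets.pinpoint(c,n)[:4]:
            X=np.array(d["centre"]);p=f["mtx"]@(f["R"]@X+f["t"]);print(c,n,X.round(3),round(d["confidence"],2),(p[:2]/p[2]).round())
s=get_state();print(s["t"],s["eef_pos"],s["ee_rot"],s["width"],s["force"])
E
```

```text
scene loaf [ 0.413 -0.62   0.001] 0.95 [132. 334.]
scene loaf [ 0.3    0.172 -0.001] 0.82 [267. 153.]
scene loaf [ 0.484 -0.291  0.007] 0.77 [236. 254.]
scene loaf [ 0.233 -0.413 -0.005] 0.61 [142. 247.]
scene tray [ 0.487 -0.335  0.002] 0.8 [228. 266.]
scene pan_middle [0.578 0.009 0.072] 0.69 [315. 190.]
scene ledge_middle [0.494 0.324 0.098] 0.93 [334. 129.]
scene stand [0.487 0.322 0.001] 0.74 [328. 150.]
scene scale [ 0.561 -0.    -0.001] 0.65 [307. 206.]
scene cake1 [ 0.434 -0.423  0.001] 0.65 [192. 280.]
scene cake1 [ 0.558 -0.408  0.003] 0.6 [233. 298.]
top loaf [ 0.486 -0.291 -0.   ] 0.92 [302. 185.]
top loaf [ 0.416 -0.622  0.   ] 0.74 [389. 202.]
top loaf [0.294 0.173 0.002] 0.71 [181. 237.]
top loaf [ 0.234 -0.42   0.003] 0.58 [339. 250.]
top tray [ 0.491 -0.338 -0.001] 0.93 [314. 184.]
top tray [ 0.432 -0.422  0.005] 0.47 [337. 198.]
top pan_middle [0.577 0.006 0.071] 0.9 [223. 159.]
top ledge_middle [0.49  0.322 0.098] 0.57 [135. 182.]
top stand [0.491 0.323 0.   ] 0.8 [142. 186.]
top scale [0.564 0.003 0.006] 0.77 [225. 166.]
top cake1 [ 0.432 -0.42   0.002] 0.57 [336. 198.]
top cake1 [0.492 0.323 0.001] 0.56 [142. 186.]
top cake1 [ 0.56  -0.41   0.006] 0.5 [333. 165.]
0.8 [0.15046386 0.65798596 0.22659584] [-3.14155843e+00  5.87071099e-05 -2.24803298e-01] 0.08785078416533701 [ 0.98622231 -0.09067917 -0.07185304]
```

View pics/scene0.png

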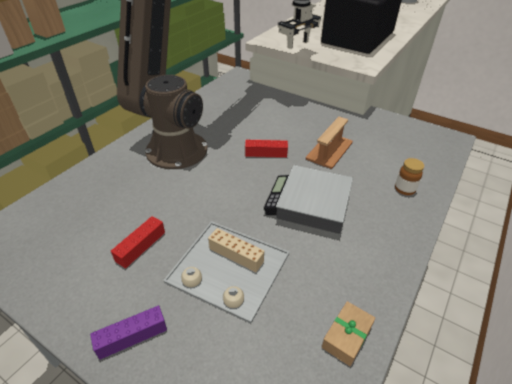

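Run:
```python
import cv2
i=cv2.imread("pics/top0.png");cv2.imwrite("pics/top0c.png",cv2.resize(i[120:270,100:420],None,fx=2.5,fy=2.5,interpolation=cv2.INTER_CUBIC))
```

```text
(no output)
```

View pics/top0c.png

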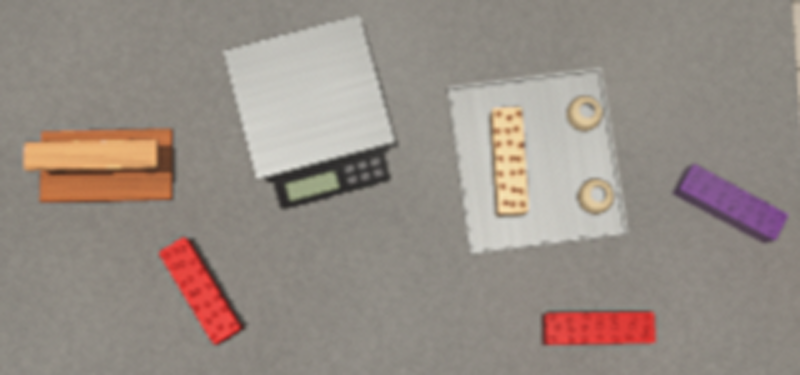

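The scene picture shows four loaf-shaped things: cream with almonds on the tray at (236,250), red at (139,240), red at (267,149) and purple at (129,332). Only the cream one fits (cream, almonds, on the tray's +y half next to the two cakes), and the enlarged top crop confirms it at crop (510,160). Next I measure the angles.

```bash
cat >> h.py <<'E'
def toplane(f,px,z):
    px=np.atleast_2d(px).astype(float)
    r=np.c_[px,np.ones(len(px))]@np.linalg.inv(f["mtx"]).T@f["R"]
    c=-f["R"].T@f["t"]
    return c+r*((z-c[2])/r[:,2])[:,None]
def rect(f,X,z,hsv_lo,hsv_hi,name,rad=60):
    """min-area rectangle, on the plane z, of the colour blob at world point X (upscaled window)"""
    p=f["mtx"]@(f["R"]@np.array(X)+f["t"]);u,v=(p[:2]/p[2]).astype(int)
    x0,y0=max(u-rad,0),max(v-rad,0);k=4
    im=cv2.resize(f["img"][y0:v+rad,x0:u+rad],None,fx=k,fy=k,interpolation=cv2.INTER_CUBIC)
    m=cv2.inRange(cv2.cvtColor(im,cv2.COLOR_RGB2HSV),hsv_lo,hsv_hi)
    m=cv2.morphologyEx(m,cv2.MORPH_CLOSE,np.ones((9,9)));m=cv2.morphologyEx(m,cv2.MORPH_OPEN,np.ones((15,15)))
    c=max(cv2.findContours(m,0,2)[0],key=cv2.contourArea)[:,0]
    cv2.drawContours(im,[c[:,None]],-1,(0,0,255),1);cv2.imwrite(f"pics/{name}.png",im[:,:,::-1])
    W=toplane(f,(c+.5)/k-.5+[x0,y0],z)[:,:2]
    (cx,cy),(w,h),a=cv2.minAreaRect((W*1000).astype(np.float32))
    if w<h: w,h,a=h,w,a+90
    return np.round([cx,cy,w,h,(a+90)%180-90],1)
E
python3 - <<'E'
from h import *
f=cams.grab_frame("top")
print("loaf",rect(f,[.486,-.291,.055],.055,(8,50,150),(30,255,255),"l1",35))
print("ledge",rect(f,[.49,.322,.1],.1,(8,50,190),(30,255,255),"s1",40))
print("pan",rect(f,[.577,.006,.074],.074,(0,0,165),(180,40,255),"p1",60))
a,b,c=[cv2.resize(cv2.imread(f"pics/{n}.png"),(260,260)) for n in("l1","s1","p1")]
cv2.imwrite("pics/m1.png",np.hstack([a,b,c]))
E
```

```text
loaf [ 480.4 -289.3  163.8   49.5    1.5]
ledge [496.7 320.  190.2  49.4  89.1]
pan [579.3   7.6 211.1 200.7 -75.8]
```

View pics/m1.png

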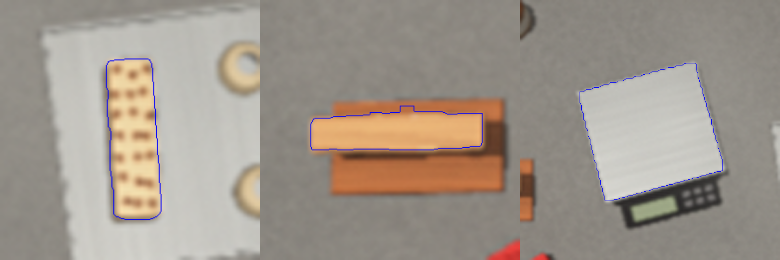

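The overlays show loaf and pan outlined cleanly; the ledge outline has a small bump of foot board, so I'll refine it later. I'm moving over the tray now, by way of the front.

```bash
python3 -m creep '{"translation":[[44,-26,0],[44,-26,0],[44,-26,0],[44,-26,0],[44,-26,0],[44,-26,0],[44,-26,0],[25,-26,0]],"spin":[0.03,0.03,0.03,0.03,0.03,0.03,0.03,0.04],"gripper":[0.8,0.8,0.8,0.8,0.8,0.8,0.8,0.8]}' 22
python3 -m creep '{"translation":[[0,-46,0],[0,-46,0],[0,-46,0],[0,-46,0],[0,-46,0],[0,-46,0],[0,-46,0],[0,-46,0]],"spin":[0,0,0,0,0,0,0,0],"gripper":[0.8,0.8,0.8,0.8,0.8,0.8,0.8,0.8]}'
python3 -m creep '{"translation":[[0,-46,0],[0,-46,0],[0,-46,0],[0,-46,0],[0,-46,0],[0,-46,0],[0,-46,0],[0,0,0]],"spin":[0,0,0,0,0,0,0,0],"gripper":[0.8,0.8,0.8,0.8,0.8,0.8,0.8,0.8]}'
python3 - <<'E'
from h import *
print(get_state()["q"])
f=cams.grab_frame("wrist");cv2.imwrite("pics/w1.png",f["img"][:,:,::-1])
print([(np.round(d["centre"],3),round(d["confidence"],2)) for d in nets.pinpoint("wrist","loaf")])
print("loaf",rect(f,[.482,-.29,.055],.055,(8,50,150),(30,255,255),"lw",250))
E
```

```text
t: 1.65
eef_pos: [0.4794, 0.4524, 0.2263]
ee_rot: [3.141, -0.0, 0.025]
force: [-0.2, -0.1, -0.7]
width: 0.0699
gripper_force: 0.0
t: 2.45
eef_pos: [0.4765, 0.0842, 0.227]
ee_rot: [-3.141, -0.001, 0.026]
force: [0.9, 0.4, -0.4]
width: 0.0704
gripper_force: 0.0
t: 3.25
eef_pos: [0.4762, -0.2405, 0.2263]
ee_rot: [3.141, 0.001, 0.02]
force: [-0.7, 0.2, -0.1]
width: 0.0702
gripper_force: 0.0
[-9.92338616e-02  1.25989633e-01 -2.99767569e-01  8.64001581e-04
 -1.14565303e+00  1.69001826e+00]
[(array([ 0.483, -0.291,  0.003]), 0.58)]
loaf [ 4.910e+02 -2.882e+02  1.464e+02  4.800e+01  3.000e-01]
```

View pics/w1.png

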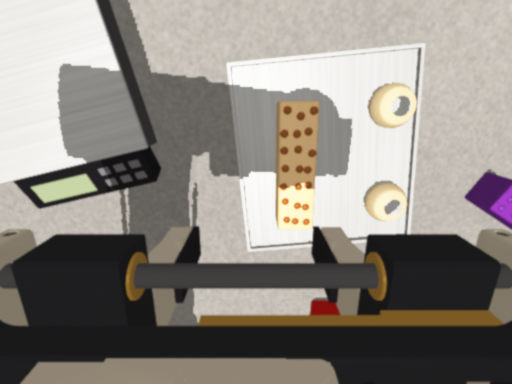

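The wrist view shows the loaf half in shadow at about (297,165), with top-face corners near (279,102), (319,102), (277,228) and (314,230); the cakes at (393,105) and (385,202) are well clear.

Run:
```python
from h import *
f=cams.grab_frame("wrist")
print(toplane(f,[[279,102],[319,102],[277,228],[314,230]],.055).round(4))
k=6;im=f["img"][90:250,255:345]
cv2.imwrite("pics/wc.png",cv2.resize(im,None,fx=3.6,fy=3.6,interpolation=cv2.INTER_CUBIC)[:,:,::-1])
print("loaf",rect(f,[.482,-.29,.055],.055,(6,70,80),(30,255,255),"lw",90), "pan/ledge n/a")
t=cams.grab_frame("top")
print("ledge",rect(t,[.49,.322,.1],.1,(8,50,212),(30,255,255),"s2",40))
```

```text
[[ 0.5615 -0.2608  0.055 ]
 [ 0.5625 -0.3058  0.055 ]
 [ 0.4066 -0.2656  0.055 ]
 [ 0.4049 -0.3136  0.055 ]]
loaf [ 510.7 -286.7  105.5   48.6    1.8] pan/ledge n/a
ledge [498.4 311.3 207.4  53.7  89.5]
```

Run:
```python
import cv2,numpy as np
a,b=[cv2.resize(cv2.imread(f"pics/{n}.png"),(390,390)) for n in("lw","s2")]
cv2.imwrite("pics/m2.png",np.hstack([a,b]))
```

```text
(no output)
```

View pics/m2.png

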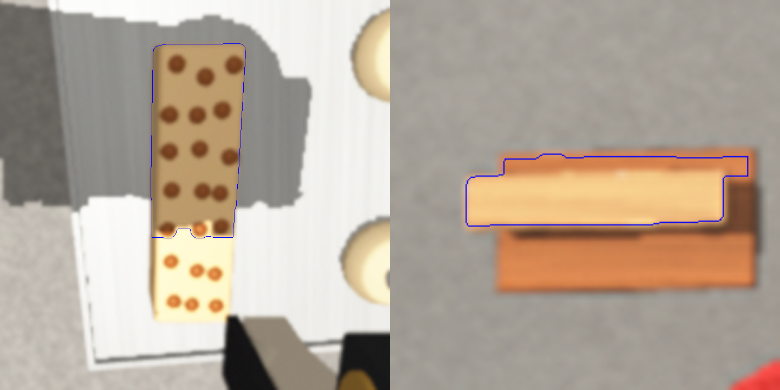

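```bash
python3 -m creep '{"translation":[[7,-24,0],[0,-24,-20],[0,0,-30],[0,0,-30],[0,0,-30],[0,0,-25],[0,0,0],[0,0,0]],"spin":[0.024,0,0,0,0,0,0,0],"gripper":[0.8,0.8,0.8,0.8,0.8,0.8,0.8,0.8]}'
python3 - <<'E'
from h import *
f=cams.grab_frame("wrist");cv2.imwrite("pics/w2.png",f["img"][:,:,::-1])
s=get_state();R=cv2.Rodrigues(np.zeros(3))[0]
x,y,z=s["eef_pos"]
for sy in(1,-1):
    p=f["mtx"]@(f["R"]@np.array([x,y+sy*.035,z])+f["t"]);print((p[:2]/p[2]).round())
E
```

```text
t: 4.25
eef_pos: [0.4844, -0.2832, 0.0922]
ee_rot: [3.141, 0.0, 0.051]
force: [0.4, 0.2, 0.8]
width: 0.0701
gripper_force: 0.0
[201. 238.]
[313. 243.]
```

View pics/w2.png

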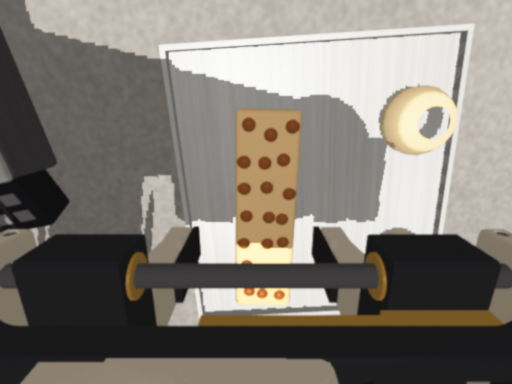

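The wrist picture shows the loaf between the fingers, slightly right of centre: far corners (237,109) and (300,110), near corners (236,304) and (290,304).

Run:
```python
from h import *
f=cams.grab_frame("wrist")
W=toplane(f,[[237,109],[300,110],[236,304],[290,304]],.0545);print(W.round(4),W.mean(0))
```

```text
[[ 0.5632 -0.2663  0.0545]
 [ 0.5647 -0.309   0.0545]
 [ 0.4051 -0.2704  0.0545]
 [ 0.4074 -0.316   0.0545]] [ 0.48509258 -0.2904285   0.0545    ]
```

```bash
python3 -m creep '{"translation":[[0.5,-6.5,0],[0,0,-25],[0,0,-25],[0,0,-15],[0,0,-5],[0,0,0],[0,0,0],[0,0,0]],"spin":[-0.01,0,0,0,0,0,0,0],"gripper":[0.8,0.8,0.8,0.8,0.8,0.8,0.7,0.6]}' 22
python3 -m creep '{"translation":[[0,0,0],[0,0,0],[0,0,0],[0,0,0],[0,0,0],[0,0,0],[0,0,0],[0,0,0]],"spin":[0,0,0,0,0,0,0,0],"gripper":[0.56,0.52,0.48,0.44,0.4,0.4,0.4,0.4]}' 22
```

```text
t: 5.15
eef_pos: [0.4852, -0.2908, 0.0228]
ee_rot: [3.141, -0.002, 0.039]
force: [-0.1, -0.2, 0.4]
width: 0.0593
gripper_force: 0.0
t: 5.95
eef_pos: [0.4846, -0.2906, 0.022]
ee_rot: [3.141, -0.001, 0.039]
force: [-0.4, 1.1, 5.4]
width: 0.046
gripper_force: 22.0
```

```bash
python3 -m creep '{"translation":[[0,0,3],[0,0,5],[0,0,10],[0,0,18],[0,0,25],[0,0,25],[0,0,24],[0,0,20]],"spin":[0,0,0,0,0,0,0,0],"gripper":[0.4,0.4,0.4,0.4,0.4,0.4,0.4,0.4]}' 23
python3 - <<'E'
from h import *
cams.grab_frame("wrist")
print([(np.round(d["centre"],3),round(d["confidence"],2)) for d in nets.pinpoint("wrist","loaf")])
E
```

```text
t: 6.75
eef_pos: [0.4844, -0.2906, 0.1537]
ee_rot: [3.141, -0.001, 0.039]
force: [0.1, 0.0, -2.8]
width: 0.046
gripper_force: 23.0
[(array([ 0.481, -0.289,  0.134]), 0.78)]
```

```bash
python3 -m creep '{"translation":[[3,10,0],[6,20,0],[10,32,0],[13,41,0],[13,41,0],[13,41,0],[13,41,0],[10,32,0]],"spin":[0,0,0,0,0,0,0,0],"gripper":[0.4,0.4,0.4,0.4,0.4,0.4,0.4,0.4]}'
python3 -m creep '{"translation":[[8,25,0],[4,12,0],[1,3,-5],[0,0,-15],[0,0,-15],[0,0,-10],[0,0,0],[0,0,0]],"spin":[0,0,0,0,0,0,0,0],"gripper":[0.4,0.4,0.4,0.4,0.4,0.4,0.4,0.4]}'
python3 - <<'E'
from h import *
cams.grab_frame("scene")
for n in("loaf","pan_middle"):print([(np.round(d["centre"],3),round(d["confidence"],2)) for d in nets.pinpoint("scene",n)])
E
```

```text
t: 7.65
eef_pos: [0.5649, -0.0299, 0.1503]
ee_rot: [3.142, 0.002, 0.04]
force: [0.2, -0.3, -3.3]
width: 0.0461
gripper_force: 23.0
t: 8.45
eef_pos: [0.5782, 0.0069, 0.1065]
ee_rot: [3.141, 0.001, 0.039]
force: [-0.2, 0.0, -2.7]
width: 0.0458
gripper_force: 23.0
[(array([0.579, 0.006, 0.089]), 0.96), (array([ 0.231, -0.412, -0.001]), 0.88), (array([ 0.296,  0.173, -0.003]), 0.78), (array([ 0.415, -0.62 ,  0.004]), 0.56)]
[(array([0.578, 0.011, 0.073]), 0.92), (array([ 0.482, -0.335, -0.003]), 0.63)]
```

```bash
python3 -m creep '{"translation":[[0,0,-4],[0,0,-4],[0,0,-2],[0,0,-1],[0,0,-1],[0,0,0],[0,0,0]],"spin":[0,0,0,0,0,0,0],"gripper":[0.4,0.4,0.4,0.4,0.4,0.4,0.4]}'
for i in 1 ; do python3 -m creep '{"translation":[[0,0,-0.5],[0,0,-0.5],[0,0,0]],"spin":[0,0,0],"gripper":[0.4,0.4,0.4]}'; done
```

```text
t: 9.3
eef_pos: [0.5784, 0.0075, 0.0946]
ee_rot: [3.142, -0.0, 0.039]
force: [-0.4, -0.7, -3.1]
width: 0.0461
gripper_force: 23.0
t: 9.6
eef_pos: [0.5782, 0.0074, 0.0935]
ee_rot: [-3.142, 0.0, 0.039]
force: [0.4, -0.1, -2.3]
width: 0.0458
gripper_force: 23.0
```

```bash
python3 -m creep '{"translation":[[0,0,-0.7],[0,0,0]],"spin":[0,0],"gripper":[0.4,0.4]}'
```

```text
t: 9.8
eef_pos: [0.5782, 0.0074, 0.0928]
ee_rot: [3.142, 0.0, 0.039]
force: [-0.5, 0.3, -2.8]
width: 0.046
gripper_force: 23.0
```

```bash
python3 -m creep '{"translation":[[0,0,-0.6],[0,0,0]],"spin":[0,0],"gripper":[0.4,0.4]}'
```

```text
t: 10.0
eef_pos: [0.5782, 0.0074, 0.0922]
ee_rot: [3.142, 0.0, 0.039]
force: [-0.2, -0.6, -3.2]
width: 0.0462
gripper_force: 23.0
```

```bash
python3 -m creep '{"translation":[[0,0,-0.5],[0,0,0]],"spin":[0,0],"gripper":[0.4,0.4]}'
```

```text
t: 10.2
eef_pos: [0.5783, 0.0074, 0.092]
ee_rot: [3.142, -0.0, 0.039]
force: [-0.9, 0.3, 0.9]
width: 0.0461
gripper_force: 23.0
```

```bash
python3 -m creep '{"translation":[[0,0,0],[0,0,0],[0,0,0],[0,0,0],[0,0,0],[0,0,0],[0,0,0],[0,0,0]],"spin":[0,0,0,0,0,0,0,0],"gripper":[0.53,0.55,0.6,0.65,0.7,0.7,0.7,0.7]}'
python3 -m creep '{"translation":[[0,0,0],[0,0,0],[0,0,0],[0,0,0],[0,0,0],[0,0,0],[0,0,0],[0,0,0]],"spin":[0,0,0,0,0,0,0,0],"gripper":[0.7,0.7,0.7,0.7,0.7,0.7,0.7,0.7]}'
python3 -m creep '{"translation":[[0,0,0],[0,0,0],[0,0,0],[0,0,0],[0,0,0],[0,0,0],[0,0,0],[0,0,0]],"spin":[0,0,0,0,0,0,0,0],"gripper":[0.7,0.7,0.7,0.7,0.7,0.7,0.7,0.7]}'
python3 - <<'E'
from h import *
f=cams.grab_frame("scene")
for n in("loaf","pan_middle","ledge_middle"):print([(np.round(d["centre"],3),round(d["confidence"],2)) for d in nets.pinpoint("scene",n)[:2]])
cv2.imwrite("pics/s3.png",cv2.resize(f["img"][100:260,220:400],None,fx=3.5,fy=3.5,interpolation=cv2.INTER_CUBIC)[:,:,::-1])
E
```

```text
t: 11.0
eef_pos: [0.5783, 0.0074, 0.0917]
ee_rot: [-3.142, 0.0, 0.039]
force: [0.1, 1.1, -0.2]
width: 0.0612
gripper_force: 0.0
t: 11.8
eef_pos: [0.5783, 0.0075, 0.0918]
ee_rot: [3.142, -0.0, 0.039]
force: [0.1, 0.5, 0.5]
width: 0.0612
gripper_force: 0.0
t: 12.6
eef_pos: [0.5783, 0.0074, 0.0918]
ee_rot: [-3.142, 0.0, 0.039]
force: [-0.2, -0.1, 0.6]
width: 0.0616
gripper_force: 0.0
[(array([ 0.23 , -0.414, -0.004]), 0.92), (array([ 0.414, -0.622,  0.002]), 0.77)]
[(array([0.577, 0.011, 0.072]), 0.69)]
[(array([0.493, 0.323, 0.102]), 0.63), (array([ 0.436, -0.423,  0.001]), 0.46)]
```

View pics/s3.png

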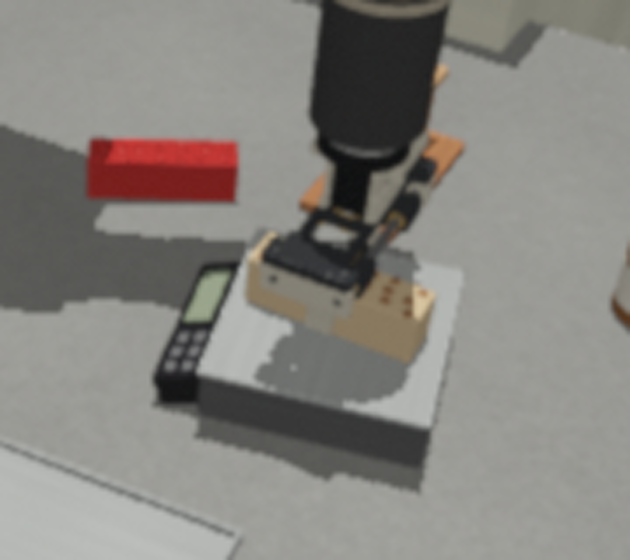

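The crop shows the loaf released and lying on the middle of the pan, at crop (340,290), almonds up. I wait a little longer, then grip it again.

```bash
python3 -m creep '{"translation":[[0,0,0],[0,0,0],[0,0,0],[0,0,0],[0,0,0],[0,0,0],[0,0,0],[0,0,0]],"spin":[0,0,0,0,0,0,0,0],"gripper":[0.7,0.7,0.7,0.7,0.65,0.6,0.56,0.53]}' 22
python3 -m creep '{"translation":[[0,0,0],[0,0,0],[0,0,0],[0,0,0],[0,0,0],[0,0,0],[0,0,0],[0,0,0]],"spin":[0,0,0,0,0,0,0,0],"gripper":[0.5,0.47,0.44,0.4,0.4,0.4,0.4,0.4]}' 23
python3 -m creep '{"translation":[[0,0,2],[0,0,5],[0,0,10],[0,0,18],[0,0,25],[0,0,25],[0,0,17],[0,0,8]],"spin":[0,0,0,0,0,0,0,0],"gripper":[0.4,0.4,0.4,0.4,0.4,0.4,0.4,0.4]}'
```

```text
t: 13.6
eef_pos: [0.5783, 0.0074, 0.0918]
ee_rot: [3.142, 0.0, 0.039]
force: [-0.7, -0.4, 0.7]
width: 0.0472
gripper_force: 0.0
t: 14.4
eef_pos: [0.5783, 0.0074, 0.0918]
ee_rot: [3.142, -0.0, 0.039]
force: [0.9, -0.2, -0.3]
width: 0.0459
gripper_force: 23.0
t: 15.2
eef_pos: [0.5791, 0.0076, 0.2045]
ee_rot: [-3.141, -0.003, 0.039]
force: [0.3, 1.4, -2.9]
width: 0.0456
gripper_force: 23.0
```

Run:
```python
from h import *
f=cams.grab_frame("top")
p=f["mtx"]@(f["R"]@np.array([.49,.322,.1])+f["t"]);u,v=(p[:2]/p[2]).astype(int)
c=np.array([[77,178],[333,170],[77,225],[333,222]])/4.875-.4+[u-40,v-40]
W=toplane(f,c,.1);print(W.round(4),W.mean(0).round(4))
for a,b in((0,1),(2,3)):
    d=W[a]-W[b];print(np.degrees(np.arctan2(d[1],d[0])))
b=np.array([[107,291],[365,289],[113,153],[365,149]])/4.875-.4+[u-40,v-40]
W=toplane(f,b,.014);print(W.round(4),W.mean(0).round(4))
k=f["img"][v-25:v+25,u-40:u+40];cv2.imwrite("pics/led.png",cv2.resize(k,None,fx=9.5,fy=9.5,interpolation=cv2.INTER_CUBIC)[:,:,::-1]);print(u,v)
```

```text
[[0.5082 0.4142 0.1   ]
 [0.5113 0.2255 0.1   ]
 [0.473  0.4131 0.1   ]
 [0.4722 0.225  0.1   ]] [0.4912 0.3194 0.1   ]
90.94049335945216
89.78328196291437
[[0.436  0.4171 0.014 ]
 [0.4344 0.2178 0.014 ]
 [0.5449 0.4156 0.014 ]
 [0.5451 0.2191 0.014 ]] [0.4901 0.3174 0.014 ]
134 181
```

View pics/led.png

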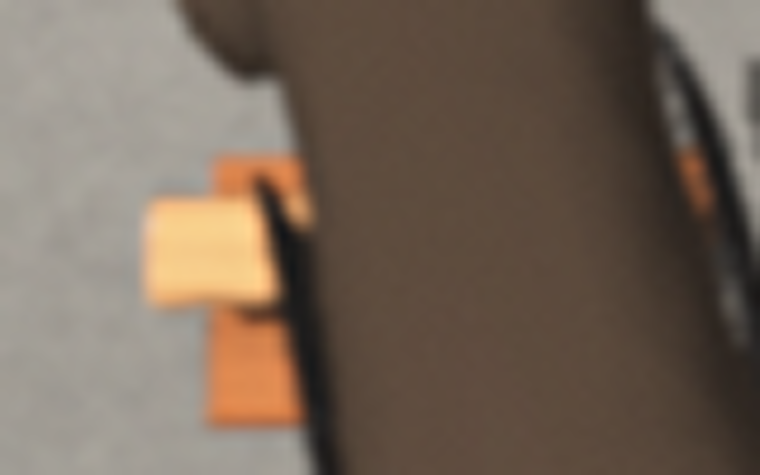

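The ledge's end shows at crop (145-300, 200-305), in line with the earlier estimate: middle about (0.491, 0.320), along y. I carry the loaf there while turning a quarter turn.

```bash
python3 -m creep '{"translation":[[-3,8,0],[-5,17,0],[-8,28,0],[-9,33,0],[-9,33,0],[-9,33,0],[-9,33,0],[-9,33,0]],"spin":[-0.05,-0.1,-0.13,-0.13,-0.13,-0.13,-0.13,-0.13],"gripper":[0.4,0.4,0.4,0.4,0.4,0.4,0.4,0.4]}' 23
python3 -m creep '{"translation":[[-9,33,0],[-8,28,0],[-5.5,18,0],[-3,12,0],[-1,4.4,0],[0,0,0],[0,0,0]],"spin":[-0.13,-0.13,-0.13,-0.13,-0.1,-0.057,0],"gripper":[0.4,0.4,0.4,0.4,0.4,0.4,0.4]}'
python3 - <<'E'
from h import *
f=cams.grab_frame("wrist");cv2.imwrite("pics/w4.png",f["img"][:,:,::-1]);print(get_state()["eef_pos"])
for c in("wrist","scene"):
  cams.grab_frame(c)
  for n in("loaf","ledge_middle","stand"):print(c,n,[(np.round(d["centre"],3),round(d["confidence"],2)) for d in nets.pinpoint(c,n)[:2]])
E
```

```text
t: 16.05
eef_pos: [0.5163, 0.2265, 0.201]
ee_rot: [3.14, 0.0, -0.896]
force: [0.2, 1.5, -2.8]
width: 0.0461
gripper_force: 23.0
t: 16.75
eef_pos: [0.4902, 0.3207, 0.2008]
ee_rot: [3.14, -0.001, -1.568]
force: [-0.5, -0.1, -3.2]
width: 0.0459
gripper_force: 23.0
[0.49037018 0.3205946  0.20093261]
wrist loaf [(array([0.488, 0.321, 0.181]), 0.9), (array([0.3  , 0.171, 0.002]), 0.62)]
wrist ledge_middle []
wrist stand []
scene loaf [(array([ 0.413, -0.618,  0.004]), 0.9), (array([ 0.229, -0.412, -0.004]), 0.83)]
scene ledge_middle [(array([0.495, 0.322, 0.099]), 0.94), (array([ 0.558, -0.409,  0.004]), 0.53)]
scene stand [(array([0.58 , 0.012, 0.07 ]), 0.38)]
```

View pics/w4.png

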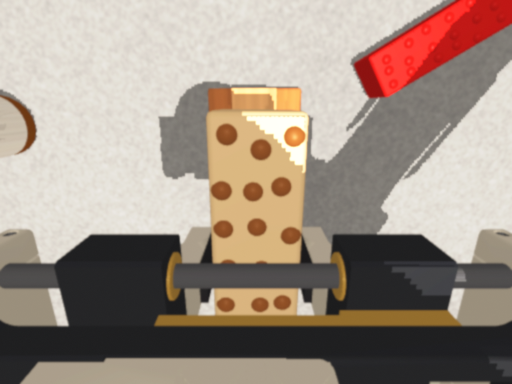

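The wrist view shows the loaf over the stand, with the ledge's pale end just beyond it at (232-277, 90) and the foot board at (208-300, 90).

Run:
```python
from h import *
f=cams.grab_frame("wrist")
print(toplane(f,[[232,90],[277,90]],.1).round(4),toplane(f,[[208,90],[300,90]],.014).round(4))
```

```text
[[0.5125 0.228  0.1   ]
 [0.473  0.2278 0.1   ]] [[0.5475 0.224  0.014 ]
 [0.44   0.2236 0.014 ]]
```

```bash
python3 -m creep '{"translation":[[2,0.5,-5],[0,0,-15],[0,0,-20],[0,0,-20],[0,0,-12],[0,0,-5],[0,0,0],[0,0,0]],"spin":[0,0,0,0,0,0,0,0],"gripper":[0.4,0.4,0.4,0.4,0.4,0.4,0.4,0.4]}'
python3 -m creep '{"translation":[[0,0,-1],[0,0,-1],[0,0,0],[0,0,0]],"spin":[0,0,0,0],"gripper":[0.4,0.4,0.4,0.4]}'
```

```text
t: 18.05
eef_pos: [0.4933, 0.3217, 0.1255]
ee_rot: [-3.141, 0.001, -1.568]
force: [-0.1, 0.0, -2.6]
width: 0.0461
gripper_force: 23.0
t: 18.45
eef_pos: [0.4928, 0.3214, 0.123]
ee_rot: [-3.141, 0.0, -1.568]
force: [0.6, 0.0, -2.6]
width: 0.0459
gripper_force: 23.0
```

```bash
python3 -m creep '{"translation":[[0,0,-1],[0,0,-1],[0,0,-1],[0,0,-1],[0,0,0],[0,0,0]],"spin":[0,0,0,0,0,0],"gripper":[0.4,0.4,0.4,0.4,0.4,0.4]}'
```

```text
t: 19.05
eef_pos: [0.4928, 0.3213, 0.1187]
ee_rot: [3.142, -0.0, -1.568]
force: [0.5, -0.7, -2.5]
width: 0.0456
gripper_force: 23.0
```

```bash
python3 -m creep '{"translation":[[0,0,-0.6],[0,0,0]],"spin":[0,0],"gripper":[0.4,0.4]}'
```

```text
t: 19.25
eef_pos: [0.4928, 0.3213, 0.1181]
ee_rot: [3.142, -0.0, -1.568]
force: [-1.0, -0.7, -2.1]
width: 0.0459
gripper_force: 23.0
```

```bash
python3 -m creep '{"translation":[[0,0,-0.4],[0,0,0]],"spin":[0,0],"gripper":[0.4,0.4]}'
```

```text
t: 19.45
eef_pos: [0.4928, 0.3214, 0.1178]
ee_rot: [-3.142, 0.0, -1.568]
force: [0.3, -0.5, -2.7]
width: 0.0458
gripper_force: 23.0
```

```bash
python3 -m creep '{"translation":[[0,0,-0.4],[0,0,0]],"spin":[0,0],"gripper":[0.4,0.4]}'
```

```text
t: 19.65
eef_pos: [0.4928, 0.3214, 0.1178]
ee_rot: [-3.141, 0.0, -1.568]
force: [-2.4, -1.4, 1.3]
width: 0.0457
gripper_force: 23.0
```

Contact. I release, check, then retreat straight up.

```bash
python3 -m creep '{"translation":[[0,0,0],[0,0,0],[0,0,0],[0,0,0],[0,0,0],[0,0,0],[0,0,0],[0,0,0]],"spin":[0,0,0,0,0,0,0,0],"gripper":[0.53,0.55,0.6,0.65,0.7,0.75,0.75,0.75]}'
python3 -m creep '{"translation":[[0,0,4],[0,0,10],[0,0,15],[0,0,25],[0,0,25],[0,0,25],[0,0,15],[0,0,0]],"spin":[0,0,0,0,0,0,0,0],"gripper":[0.75,0.75,0.75,0.75,0.75,0.75,0.75,0.75]}'
python3 -m creep '{"translation":[[0,-30,0],[0,-40,0],[0,-40,0],[0,-40,0],[0,-40,0],[0,-30,0],[0,0,0],[0,0,0]],"spin":[0,0,0,0,0,0,0,0],"gripper":[0.75,0.75,0.75,0.75,0.75,0.75,0.75,0.75]}'
python3 - <<'E'
from h import *
f=cams.grab_frame("scene")
for n in("loaf","ledge_middle","cake1"):print(n,[(np.round(d["centre"],3),round(d["confidence"],2)) for d in nets.pinpoint("scene",n)[:5]])
a=cv2.resize(f["img"][80:220,240:400],(640,560),interpolation=cv2.INTER_CUBIC)
cv2.imwrite("pics/end.png",a[:,:,::-1])
E
```

```text
t: 20.45
eef_pos: [0.4928, 0.3213, 0.1174]
ee_rot: [3.142, -0.0, -1.568]
force: [0.1, -0.1, 0.0]
width: 0.0655
gripper_force: 0.0
t: 21.25
eef_pos: [0.4939, 0.3222, 0.24]
ee_rot: [-3.138, 0.004, -1.567]
force: [0.2, -0.8, -0.0]
width: 0.0657
gripper_force: 0.0
t: 22.05
eef_pos: [0.4927, 0.1007, 0.2364]
ee_rot: [-3.141, 0.0, -1.569]
force: [-0.4, 1.5, -0.4]
width: 0.0661
gripper_force: 0.0
loaf [(array([ 0.3  ,  0.171, -0.003]), 0.85), (array([ 0.23 , -0.41 , -0.001]), 0.64), (array([0.495, 0.321, 0.104]), 0.56)]
ledge_middle [(array([0.491, 0.322, 0.102]), 0.85), (array([0.493, 0.32 , 0.1  ]), 0.18)]
cake1 [(array([ 0.556, -0.41 ,  0.003]), 0.65), (array([ 0.436, -0.42 ,  0.003]), 0.61)]
```

View pics/end.png

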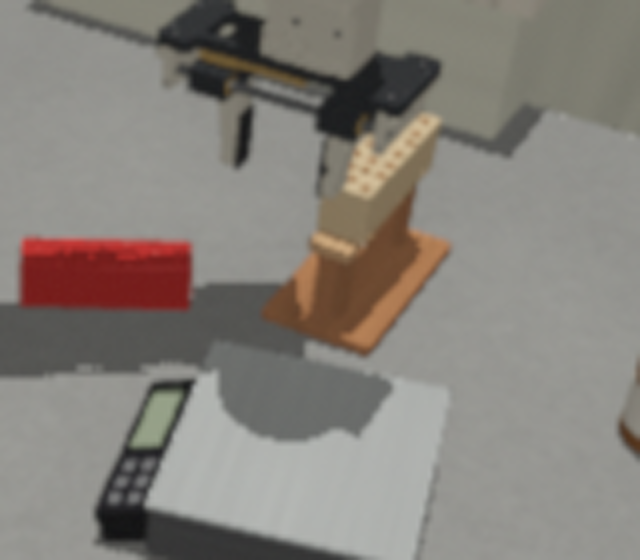

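The crop shows the loaf level along the ledge, almonds up, from (345,215) to (430,125). The network puts it within about 4 mm of the ledge's middle, the cakes are where they were and the gripper is clear, so I hand in.

```bash
python3 -c "from h import *; print(arm.job_done())"
```

```text
the job is handed in; nothing more can be done
None
```

The loaf was set down on the scale, left for about two seconds, and now lies almond side up along the middle of the ledge with the cakes where they were; the job is handed in at about 22 s, with no verdict shown.

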